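# Drop lock bolts through the sprung flap of a deposit box

## Task

Pick up the blue chute by its handle, push the deposit box's red sprung flap in with the chute's open nose, and tip the chute so that all three bolts slide down it into the box. Then take the chute out so that the flap springs shut, and stand the empty chute down level on the shelf, and let go. Do not touch the bolts or the box with the gripper, and leave everything else where it is.

Things in the scene. Friction and masses are not known exactly. Their poses are not given: they have to be found in the camera images.
- box: grey steel deposit box, fixed, 240 (x) x 170 (y) x 150 high, walls 5, hollow. Origin: centre of its underside; z up; x points roughly away from the robot. In its flat steel top, 6 thick, is a mouth 76 long (box x -6 to +70 mm) and 55 wide (y -27.5 to +27.5), marked by yellow lines on three sides and filled by the red flap
- rim (a point): middle of the mouth's hinge-side edge, level with the box's top face (box x +70, y 0, z 150 mm); axes as the box's. With the chute's underside lying over the rim, nose 45 mm past it over the flap (towards box -x), raising its rear so that it turns about the rim opens the flap; flap and chute then make one slope
- flap (a joint): angle in rad of the red sprung flap that fills the mouth: 0 = shut, stop at 1.1. Its hinge axis runs along the rim, 3 mm below the box's top; its free end, towards box -x, swings down into the box. The spring needs about 0.12 Nm to start and 0.15 Nm more per rad: 3 to 5 N at 45 mm from the hinge. The bolts' weight alone does not open it
- flap_edge (a point): middle of the flap's free edge, on its upper face, 75 mm from the hinge axis. The flap is 73 long, 51 wide, 3 thick; shut, its upper face lies 1.5 mm below the box's top
- chute_grip (a point): centre of the chute's handle, 58 mm above the underside of the chute. Axes are the chute's: x along it, the open end (nose) towards -x, z up from its floor. The handle is a black upright plate, 12 thick (along x), 38 wide (y), reaching from 30 to 82 mm above the underside, half-way along the chute; bolts pass beneath it. Pinch it from above, closing along x.
- chute: blue painted sheet-metal chute, loose, 0.22 kg empty: channel 200 long, 38 wide outside, 32 inside, walls 24 high outside, floor and walls 3 thick, open at the -x end, shut at the +x end. Origin: centre of its underside. The bolts begin to slide at a tilt that varies from start to start between about 20 and 30 degrees
- bolt1_center (a point): brass-coloured lock bolt, a plain bar 60 long x 22 wide x 14 high, about 55 g, lying lengthwise in the chute at the start; this point is its centre, x along its length
- bolt2_center (a point): brass-coloured lock bolt, a plain bar 60 long x 22 wide x 14 high, about 55 g, lying lengthwise in the chute at the start; this point is its centre, x along its length
- bolt3_center (a point): brass-coloured lock bolt, a plain bar 60 long x 22 wide x 14 high, about 55 g, lying lengthwise in the chute at the start; this point is its centre, x along its length
- dial: brass combination dial, 80 across, 34 high, to be left alone; origin under its centre
- foot: black rubber bumper foot, 60 across, 28 high, to be left alone; origin under its centre
- lockplate: aluminium lock plate 70 x 110 x 6, to be left alone; origin under its centre
- driver: screwdriver 200 long, to be left alone
- jar: jar 70 across, 90 high, to be left alone; origin under its centre

How it is judged:
On the way, in this order (a step that is already met when the one before it is completed fails the run):
1. the flap is pushed in by more than 0.35 rad with the chute pressing on it (value of joint flap above 0.35 rad and contact force between chute and box above 0.3 N), for 0.1 s.
2. all three bolts are inside the box (x of bolt1_center in the frame of box between -0.12 and 0.12 m and y of bolt1_center in the frame of box between -0.085 and 0.085 m and z of bolt1_center in the frame of box between 0 and 0.13 m and x of bolt2_center in the frame of box between -0.12 and 0.12 m and y of bolt2_center in the frame of box between -0.085 and 0.085 m and z of bolt2_center in the frame of box between 0 and 0.13 m and x of bolt3_center in the frame of box between -0.12 and 0.12 m and y of bolt3_center in the frame of box between -0.085 and 0.085 m and z of bolt3_center in the frame of box between 0 and 0.13 m), for 0.2 s.
At the end, for the whole second after the job is handed in: All three bolts are inside the box (their centres within its walls and more than 20 mm below its top), the flap is shut (under 0.1 rad), and the chute stands level (within 0.1 rad) on the shelf itself, handle up (grip centre 50 to 66 mm above the shelf), at rest and released (all of step 2 and value of joint flap below 0.1 rad and angle between chute_grip's own z axis and vertical below 0.1 rad and height (world z) of chute_grip between 0.05 and 0.066 m and linear speed of chute below 0.03 m/s); the robot touches nothing.
It fails at once if the fingers touch a bolt (contact force between the fingers and bolt1 above 0.5 N or contact force between the fingers and bolt2 above 0.5 N or contact force between the fingers and bolt3 above 0.5 N).
It fails at once if the gripper or arm touches the box or its flap (contact force between any of the fingers, the arm and box above 1 N).
It fails at once if a bystander (dial, foot, lock plate, screwdriver, jar) is moved by more than 30 mm (distance of any of dial, foot, lockplate, driver, jar from where it was at the start of the episode above 0.03 m).
It also fails if it takes over 59 s, if anything falls off the work surface, if the arm or the gripper's body presses on something with over 40 N, if the wrist force passes 120 N, or if a joint passes its speed limit or range.

## Robot

A 6-joint arm with a two-finger parallel gripper is mounted at the origin on the work surface. World frame = base frame: x ahead of the robot, y to its left, z up, the work surface at z = 0. Lengths are in m, angles in rad, forces in N, time in s.
With the tool pointing down it reaches from about 0.375 to 0.925 m from the base axis. Payload 5.7 kg.
Tool frame: the origin (TCP) lies between the finger pads; the fingertips stand 14 mm ahead of it and the grasp point (between the pads) lies 5 mm behind it (robot.tips_ahead is the distance from the TCP to the fingertips, in m); z points along the fingers, y is the line along which they close (so a half turn about z gives the same grasp; the last joint's range is limited). The gripper opens to 85 mm and grips with 20 to 120 N. Pads are 22 mm wide; open, the fingers measure 114 mm over their backs; the gripper's body (76 mm by 85 mm) begins 54 mm behind the grasp point. The pads swing forward as they close: fully open they stand 13 mm farther back than shut.
Start: joints at [-1.431, 0.359, 1.51, -0, 1.272, -0.115], TCP at [0.151, -0.581, 0.245] pointing down, gripper open.
Joint ranges: [-2.97, 2.97], [-1.01, 2.36], [0.21, 2.38], [-0.96, 4.11], [0.2, 2.71], [-2.98, 2.98]. Speed limits (rad/s): [2.39, 2.39, 3.14, 3.14, 3.14, 3.14].

## Interface

Orientations are given as a rotation vector (axis times angle).
In Python, from station import robot, camera, get_calibration gives the robot as it stands.
- The arm moves only by the tool step_arm, never from a script. Its arguments are lists of equal length, an entry for each row: "hand": the opening, from 0 (shut) to 1 (fully open); "offset": the shift along the tool's x, y, z in cm, a list of three; "turn": the turn, a rotation vector about the tool's x, y, z in degrees, a list of three. A call has 1 to 8 rows; each row is the pose to reach, as a shift and turn from the pose commanded when the call began, along the tool's axes at that moment; what a row does not reach only later rows make up. A row lasts 1/8 s, in which the tool goes at most 62.5 mm and 10.7 degrees, less where a joint would pass 70% of its speed; a pose out of reach is approached as far as the arm can. A call with a gripper value outside its range is refused whole. The fingers move at their own pace and stop on an object; "force" is the grip in N (left out, the last holds). Time passes only in rows, so rows that repeat a pose let the fingers close. It gives the time, the measured TCP pose, the force, the opening and the grip force at its end, in the units of the state.
- robot.observe(): the state, without advancing time (a new reading comes with each control period).
- camera(name): name is "scene" or "side" or "wrist"; returns (picture, depth): 400x640x3 uint8, blue, green, red; 400x640 float32, m along the optical axis (not along the pixel's ray), 0 where there is no reading.
- get_calibration(name): a dict with "fovy" (degrees; the focal length in pixels is half the picture's height over the tangent of half this angle, whatever the lens; pixels are square), "cx", "cy" (the principal point, pixels), "k1" (the pictures are not rectified: a ray, as slopes to the right and down, at radius r is drawn at 1 + k1 r^2 times it, then the intrinsics apply), "extrinsics" (4x4, takes a point from world to camera coordinates). Camera axes: x right, y down, z forward; pixel columns grow to the right and rows downward; lengths in m; the calibration is good to about 2 mm. A picture is of the moment at which its call begins: read the wrist's pose just before it. get_calibration takes no time and is no camera call; for the wrist camera it gives the pose at the moment of the call.
- robot.close_job(): hands the job in; it is judged then, once.
The state is a dict: "time": time; "qpos": joint angles; "qvel": joint speeds; "joint_efforts": joint torques, N m; "ee_pos": TCP position; "eef_rot": TCP orientation; "ft_force": force on the tool from outside, world axes, zero at the start; "wrist_torque": the same for the moment, N m; "finger_gap": finger opening in m; "grip_force": force on a finger pad.
Only numpy, scipy, OpenCV 4.12 (cv2) and the standard library are available. Lean on these libraries where they do the work, as an engineer would, in place of code of your own. Each camera call takes 0.05 s, during which the arm holds its last target. There are 200 camera calls.

## Working session

There is one attempt and no reset: what is moved stays moved. The work goes in short steps, Python scripts to look and compute and a tool call to move; the robot and the scene stay as the last step left them, time stands still between calls to the robot, and variables do not carry over. Pictures are saved under pics/ and viewed, at most 10 in all, crops included, and the job is handed in when it is done.

Besides the shell and the picture viewer there is one more tool, called as name(argument=value, ...), one argument or row to a line, values as JSON. step_arm: Moves the arm, as the interface text tells. Its arguments: {"type":"object","properties":{"hand":{"type":"array","items":{"type":"number"}},"offset":{"type":"array","items":{"type":"array","items":{"type":"number"}}},"turn":{"type":"array","items":{"type":"array","items":{"type":"number"}}},"force":{"type":"number"}},"required":["hand","offset","turn"]}

```bash
mkdir -p pics; ls; cat > h.py <<'E'
import numpy as np, cv2
from station import robot, camera, get_calibration
from scipy.spatial.transform import Rotation as R
def intr(c):
    f=200/np.tan(np.radians(c["fovy"])/2); return np.array([[f,0,c["cx"]],[0,f,c["cy"]],[0,0,1.]])
def rays(c,uv):
    uv=np.asarray(uv,float).reshape(-1,1,2)
    d=(uv[:,0]-[c["cx"],c["cy"]])/intr(c)[0,0]
    s=d.copy()
    for _ in range(15): s=d/(1+c["k1"]*(s**2).sum(1,keepdims=True))
    return np.c_[s,np.ones(len(s))]
def plane(c,uv,z):
    E=np.array(c["extrinsics"]); r=rays(c,uv)@E[:3,:3]; o=-E[:3,:3].T@E[:3,3]
    return o+r*((z-o[2])/r[:,2])[:,None]
def cloud(c,depth):
    v,u=np.mgrid[0:400,0:640]; r=rays(c,np.c_[u.ravel(),v.ravel()])*depth.reshape(-1,1)
    E=np.array(c["extrinsics"]); return ((r-E[:3,3])@E[:3,:3]).reshape(400,640,3)
E
python3 - <<'E'
from h import *
o=robot.observe(); print(o["time"],o["ee_pos"],o["eef_rot"],o["finger_gap"])
for n in("scene","side"):
    c=get_calibration(n); p,d=camera(n); np.savez(n+"0.npz",p=p,d=d,c=c); cv2.imwrite(f"pics/{n}0.png",p)
    E=np.array(c["extrinsics"]);print(n,-E[:3,:3].T@E[:3,3],E[2,:3],c["fovy"],c["k1"])
E
```

```text
pics
0.0 [ 0.15112799 -0.57998137  0.24442369] [-3.11426192e+00 -3.98888279e-01  3.72957624e-05] 0.08522178635511707
scene [1.41461158 0.16463077 1.21786879] [-0.58362598 -0.10927651 -0.80463617] 47.193316205099336 -0.04503517664209521
side [0.06393988 0.60072517 1.10764286] [ 0.43027037 -0.46851305 -0.77159765] 47.12934518147842 -0.08672876685811673
```

View pics/scene0.png

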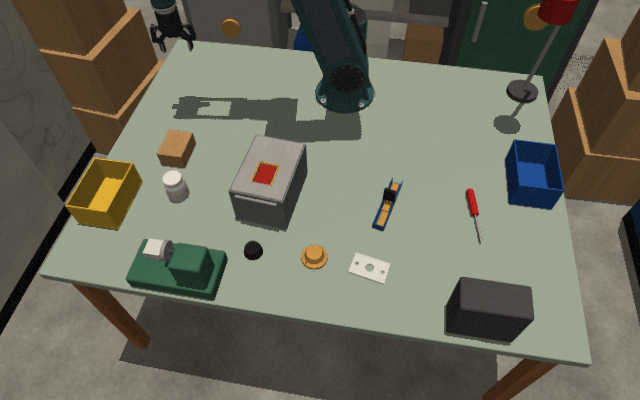

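View pics/side0.png

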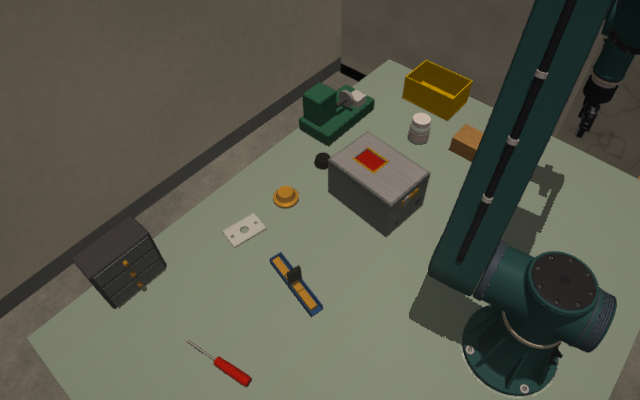

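```bash
python3 - <<'E'
from h import *
crops=[]
for n,bx in(("scene",(350,160,430,240)),("side",(250,235,340,325))):
    z=np.load(n+"0.npz",allow_pickle=True); p,d,c=z["p"],z["d"],z["c"].item()
    P=cloud(c,d); b,g,r=[p[...,i].astype(int) for i in range(3)]
    m=np.zeros((400,640),bool); x0,y0,x1,y1=bx; m[y0:y1,x0:x1]=1
    ch=m&(P[...,2]>.004)&(P[...,2]<.1)&(d>0)
    Q=P[ch]
    low=Q[Q[:,2]<.026]; rect=cv2.minAreaRect((low[:,:2]*1000).astype(np.float32)); print(n,"chute",rect,len(Q))
    bp=cv2.boxPoints(rect); print(bp.round())
    h=Q[Q[:,2]>.05]; print(" handle",h.mean(0),h[:,2].max(),cv2.minAreaRect((h[:,:2]*1000).astype(np.float32)))
    blue=ch&(b>r+25); print(" blue z pct",np.percentile(P[blue][:,2],[5,50,95]))
    rm=(r>140)&(g<50)&(P[...,2]>.13)&(P[...,2]<.17); 
    uv=np.argwhere(rm)[:,::-1]; W=plane(c,uv,.1485); print(" flap",W.mean(0),cv2.minAreaRect((W[:,:2]*1000).astype(np.float32)),"depthz",np.median(P[rm][:,2]))
    fc=W.mean(0)
    top=(abs(P[...,2]-.150)<.006)&(np.hypot(P[...,0]-fc[0],P[...,1]-fc[1])<.25); T=P[top]
    rt=cv2.minAreaRect((T[:,:2]*1000).astype(np.float32)); print(" top",rt,cv2.boxPoints(rt).round())
    crops.append(cv2.resize(p[y0:y1,x0:x1],(400,400),interpolation=cv2.INTER_CUBIC))
cv2.imwrite("pics/crop.png",np.hstack(crops))
E
```

```text
scene chute ((494.01788330078125, 223.50473022460938), (322.570068359375, 264.22784423828125), 9.193123817443848) 817
[[314. 328.]
 [356.  67.]
 [674. 119.]
 [632. 380.]]
 handle [0.52761933 0.21515955 0.07134192] 0.08771709233189769 ((526.7348022460938, 215.089111328125), (36.7918701171875, 15.971938133239746), 76.6000747680664)
 blue z pct [0.00483172 0.02099062 0.02724255]
 flap [ 0.57748275 -0.16534186  0.1485    ] ((577.18603515625, -165.24786376953125), (49.55888748168945, 69.0592041015625), 84.81137084960938) depthz 0.14836173685007964
 top ((544.6806030273438, -162.89459228515625), (171.60910034179688, 244.45657348632812), 84.99994659423828) [[ 415. -238.]
 [ 659. -259.]
 [ 674.  -88.]
 [ 430.  -67.]]
side chute ((545.8763427734375, 202.25836181640625), (254.16751098632812, 275.7244873046875), 42.03445816040039) 1424
[[359. 220.]
 [544.  15.]
 [733. 185.]
 [548. 390.]]
 handle [0.52069134 0.21722714 0.07212879] 0.08734977263098996 ((523.146240234375, 215.93077087402344), (37.94908905029297, 14.691194534301758), 78.18489074707031)
 blue z pct [0.00480182 0.02276608 0.02710441]
 flap [ 0.5682776  -0.16309347  0.1485    ] ((574.4580688476562, -165.5774688720703), (48.51420593261719, 67.93756103515625), 84.7838134765625) depthz 0.14829962699513832
 top ((541.7962036132812, -162.59414672851562), (174.18663024902344, 243.91636657714844), 85.029541015625) [[ 413. -239.]
 [ 656. -260.]
 [ 671.  -86.]
 [ 428.  -65.]]
```

View pics/crop.png

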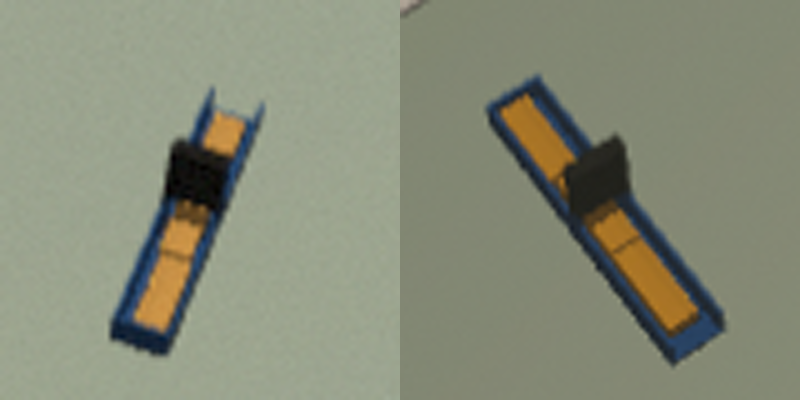

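```bash
cat >> h.py <<'E'
def delta(pos,xdir=None,Rt=None,o=None):
    "offset cm / turn deg from present tool pose to pos with rotation Rt"
    o=o or robot.observe(); R0=R.from_rotvec(o["eef_rot"])
    off=R0.inv().apply(np.array(pos)-o["ee_pos"])*100
    t=np.degrees((R0.inv()*Rt).as_rotvec()); return off.round(2),t.round(1)
def grasp(yaw,tilt=0):
    "tool rot: y along chute x (sign -1: robot half turn alt), chute yaw deg, nose-down tilt deg"
    y=np.array([np.cos(np.radians(yaw)),np.sin(np.radians(yaw)),0]); z=np.array([0,0,-1.]); x=np.cross(y,z)
    B=R.from_matrix(np.c_[x,y,z]); side=np.array([-y[1],y[0],0])
    return R.from_rotvec(-np.radians(tilt)*side)*B
E
python3 - <<'E'
from h import *
for n,bx in(("scene",(350,160,430,240)),("side",(250,235,340,325))):
    z=np.load(n+"0.npz",allow_pickle=True); p,d,c=z["p"],z["d"],z["c"].item()
    P=cloud(c,d); hsv=cv2.cvtColor(p,cv2.COLOR_BGR2HSV)
    m=np.zeros((400,640),bool); x0,y0,x1,y1=bx; m[y0:y1,x0:x1]=1
    m&=((hsv[...,1]>110)&(hsv[...,2]>40))
    k,l,s,_=cv2.connectedComponentsWithStats(m.astype(np.uint8)); print(sorted(s[1:,4])[-3:])
    Q=P[m&(P[...,2]>.012)&(P[...,2]<.03)]
    rt=cv2.minAreaRect((Q[:,:2]*1000).astype(np.float32)); print(n,rt,cv2.boxPoints(rt).round())
o=robot.observe(); print(R.from_rotvec(o["eef_rot"]).as_matrix().round(3))
print(delta([.525,.2155,.2],Rt=grasp(-13)), delta([.525,.2155,.2],Rt=grasp(167)))
E
```

```text
[np.int32(93), np.int32(305)]
scene ((533.1870727539062, 214.21998596191406), (36.710601806640625, 188.80055236816406), 76.96275329589844) [[437. 218.]
 [621. 175.]
 [629. 211.]
 [445. 253.]]
[np.int32(3), np.int32(231), np.int32(405)]
side ((522.9194946289062, 216.40802001953125), (37.296600341796875, 200.0577392578125), 76.58767700195312) [[421. 221.]
 [616. 175.]
 [625. 211.]
 [430. 258.]]
[[ 0.968  0.252 -0.   ]
 [ 0.252 -0.968  0.002]
 [ 0.    -0.002 -1.   ]]
(array([ 56.23, -67.56,   4.58]), array([ -0.1,  -0.1, -62.4])) (array([ 56.23, -67.56,   4.58]), array([-1.000e-01,  1.000e-01,  1.176e+02]))
```

step_arm(
  hand=[1,1,1,1,1,1,1,1],
  offset=[
    [4.5,-3.75,0],
    [9,-7.5,0],
    [13.5,-11.25,0],
    [18,-15,0],
    [22.5,-18.75,0],
    [27,-22.5,0],
    [31.5,-26.25,0],
    [35.7,-30,0],
  ],
  turn=[
    [0,0,-4],
    [0,0,-8],
    [0,0,-12],
    [0,0,-16],
    [0,0,-20],
    [0,0,-24],
    [0,0,-28],
    [0,0,-31],
  ],
  force=100,
)

```text
time: 1.1
ee_pos: [0.4219, -0.1985, 0.2452]
eef_rot: [-2.895, -1.22, -0.0]
ft_force: [0.6, -0.9, 0.9]
finger_gap: 0.0855
grip_force: 0.0
```

```bash
python3 - <<'E'
from h import *
print(delta([.524,.216,.2],Rt=grasp(-13.2)),robot.observe()["qpos"])
E
```

```text
(array([ 36.8 , -21.64,   4.53]), array([ -0. ,  -0. , -31.1])) [-5.88296883e-01  1.64967278e-01  1.78685531e+00  1.44704124e-04
  1.18980176e+00  1.84662418e-01]
```

step_arm(
  hand=[1,1,1,1,1,1,1,1],
  offset=[
    [4.6,-2.7,0.4],
    [9.2,-5.4,0.8],
    [13.8,-8.1,1.2],
    [18.4,-10.8,1.8],
    [23,-13.5,2.4],
    [27.6,-16.2,3],
    [32.2,-18.9,3.8],
    [36.8,-21.6,4.5],
  ],
  turn=[
    [0,0,-4],
    [0,0,-8],
    [0,0,-12],
    [0,0,-16],
    [0,0,-20],
    [0,0,-24],
    [0,0,-28],
    [0,0,-31],
  ],
)

```text
time: 2.1
ee_pos: [0.5242, 0.2155, 0.1998]
eef_rot: [-2.463, -1.95, 0.001]
ft_force: [0.6, -0.5, 0.5]
finger_gap: 0.0858
grip_force: 0.0
```

```bash
python3 - <<'E'
from h import *
o=robot.observe();c=get_calibration("wrist");p,d=camera("wrist");cv2.imwrite("pics/w1.png",p)
P=cloud(c,d); hsv=cv2.cvtColor(p,cv2.COLOR_BGR2HSV)
near=(np.hypot(P[...,0]-.524,P[...,1]-.216)<.15)&(d>0)
h=P[near&(P[...,2]>.065)&(P[...,2]<.095)];print("handle",len(h),h.mean(0) if len(h) else 0, cv2.minAreaRect((h[:,:2]*1000).astype(np.float32)) if len(h) else 0)
Q=P[near&(P[...,2]>.012)&(P[...,2]<.03)];print(cv2.minAreaRect((Q[:,:2]*1000).astype(np.float32)))
print(o["ee_pos"],o["qpos"],delta([.524,.216,.054],Rt=grasp(-13.2)))
E
```

```text
handle 662 [0.52389179 0.21886401 0.0800421 ] ((523.4038696289062, 217.01698303222656), (37.85062789916992, 10.941427230834961), 76.70784759521484)
((523.5526123046875, 216.92050170898438), (38.57607650756836, 200.45704650878906), 76.77759552001953)
[0.52417489 0.21550278 0.19975986] [ 2.68240703e-01  3.57133071e-01  1.63746167e+00 -8.81386414e-05
  1.14752775e+00  4.99992048e-01] (array([-0.63, -0.04, 14.52]), array([ 0. , -0.3,  0.1]))
```

View pics/w1.png

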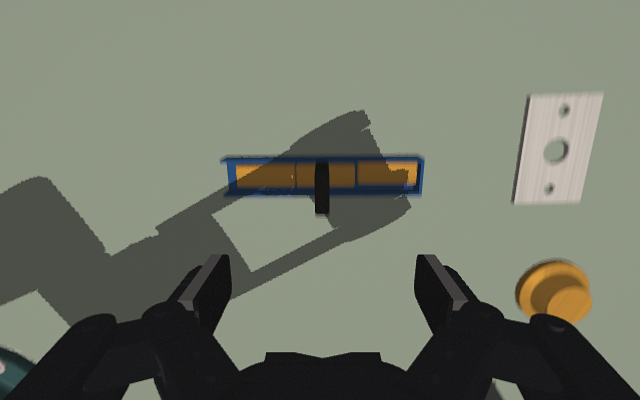

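```bash
python3 - <<'E'
from h import *
o=robot.observe();print(o["time"],o["ee_pos"],o["qvel"],delta([.5235,.217,.054],Rt=grasp(-13.2),o=o))
E
```

```text
2.15 [0.52570096 0.22136113 0.1991894 ] [-0.06649502 -0.03841815  0.04687878 -0.02909203  0.01018039 -0.0489556 ] (array([-0.55, -0.12, 14.52]), array([ 0. , -0.3,  0.1]))
```

step_arm(
  hand=[1,1,1,1],
  offset=[
    [0,0,2],
    [0,0,4],
    [0,0,6],
    [0,0,6],
  ],
  turn=[
    [0,0,0],
    [0,0,0],
    [0,0,0],
    [0,0,0],
  ],
)

```text
time: 2.65
ee_pos: [0.5226, 0.2132, 0.1387]
eef_rot: [-2.464, -1.946, 0.006]
ft_force: [-0.6, -0.3, -0.7]
finger_gap: 0.0853
grip_force: 0.0
```

```bash
python3 - <<'E'
from h import *
o=robot.observe();print(o["time"],o["ee_pos"],o["qvel"].round(2),delta([.5235,.217,.054],Rt=grasp(-13.2),o=o))
E
```

```text
2.65 [0.52260786 0.21315196 0.13869657] [ 0.   -0.03 -0.03  0.    0.02  0.  ] (array([0.41, 0.03, 8.47]), array([-0.2,  0.1, -0.2]))
```

step_arm(
  hand=[1,1,1,1,1,0,0,0],
  offset=[
    [0.3,0,2],
    [0.4,0,4.5],
    [0.4,0,7],
    [0.4,0,8.4],
    [0.4,0,8.4],
    [0.4,0,8.4],
    [0.4,0,8.4],
    [0.4,0,8.4],
  ],
  turn=[
    [0,0,0],
    [0,0,0],
    [0,0,0],
    [0,0,0],
    [0,0,0],
    [0,0,0],
    [0,0,0],
    [0,0,0],
  ],
)

```text
time: 3.65
ee_pos: [0.5256, 0.2178, 0.057]
eef_rot: [2.465, 1.947, 0.002]
ft_force: [0.3, 0.4, -0.8]
finger_gap: 0.0322
grip_force: 0.0
```

step_arm(
  hand=[0,0,0,0],
  offset=[
    [0,0,0],
    [0,0,0],
    [0,0,0],
    [0,0,0],
  ],
  turn=[
    [0,0,0],
    [0,0,0],
    [0,0,0],
    [0,0,0],
  ],
)

```text
time: 4.15
ee_pos: [0.5252, 0.2178, 0.0568]
eef_rot: [-2.465, -1.947, -0.001]
ft_force: [-0.9, 0.1, 5.2]
finger_gap: 0.0111
grip_force: 98.2
```

step_arm(
  hand=[0,0,0,0,0,0,0,0],
  offset=[
    [0,0,-0.8],
    [0,0,-2.5],
    [0,0,-5.5],
    [0,0,-9],
    [0,0,-13],
    [0,0,-17],
    [0,0,-19.3],
    [0,0,-20],
  ],
  turn=[
    [0,0,0],
    [0,0,0],
    [0,0,0],
    [0,0,0],
    [0,0,0],
    [0,0,0],
    [0,0,0],
    [0,0,0],
  ],
)

```text
time: 5.15
ee_pos: [0.5258, 0.2178, 0.2587]
eef_rot: [2.464, 1.946, 0.005]
ft_force: [1.4, 0.5, -5.1]
finger_gap: 0.0107
grip_force: 97.7
```

```bash
python3 - <<'E'
from h import *
o=robot.observe();print(o["time"],o["ee_pos"],o["ft_force"],delta([.6675,-.1735,.257],Rt=grasp(-5),o=o))
E
```

```text
5.15 [0.52581275 0.21781915 0.25871484] [ 1.38442083  0.49208964 -5.06867278] (array([-34.78,  22.85,   0.18]), array([ 0.2, -0.1, -8.4]))
```

step_arm(
  hand=[0,0,0,0,0,0,0,0],
  offset=[
    [-0.5,0.3,0],
    [-1.7,1.1,0],
    [-3.7,2.4,0],
    [-6.3,4.1,0],
    [-9.3,6.1,0],
    [-12.3,8.1,0],
    [-15.3,10.1,0],
    [-18.3,12.1,0],
  ],
  turn=[
    [0,0,0],
    [0,0,0],
    [0,0,-0.5],
    [0,0,-1],
    [0,0,-2],
    [0,0,-3],
    [0,0,-4],
    [0,0,-5],
  ],
)

```text
time: 6.15
ee_pos: [0.6, 0.0093, 0.2547]
eef_rot: [-2.377, -2.052, 0.003]
ft_force: [0.7, -0.3, -4.2]
finger_gap: 0.0108
grip_force: 97.7
```

```bash
python3 - <<'E'
from h import *
o=robot.observe();print(o["time"],o["ee_pos"],delta([.6675,-.1735,.257],Rt=grasp(-5),o=o))
E
```

```text
6.15 [0.60004215 0.00930767 0.2547133 ] (array([-17.1 ,   9.34,  -0.25]), array([-0.2,  0. , -3.4]))
```

step_arm(
  hand=[0,0,0,0,0,0,0,0],
  offset=[
    [-3,1.7,0],
    [-6,3.4,0],
    [-9,5,0],
    [-11.8,6.5,0],
    [-14.2,7.9,0],
    [-15.8,8.8,0],
    [-16.6,9.2,0],
    [-16.6,9.2,0],
  ],
  turn=[
    [0,0,-1],
    [0,0,-2],
    [0,0,-2.7],
    [0,0,-3.4],
    [0,0,-3.4],
    [0,0,-3.4],
    [0,0,-3.4],
    [0,0,-3.4],
  ],
)

```text
time: 7.15
ee_pos: [0.6671, -0.1661, 0.2561]
eef_rot: [-2.316, -2.121, -0.0]
ft_force: [-0.5, 0.6, -4.8]
finger_gap: 0.011
grip_force: 97.7
```

```bash
python3 - <<'E'
from h import *
o=robot.observe();print(o["time"],o["ee_pos"],o["qpos"].round(3),delta([.6675,-.1735,.225],Rt=grasp(-5),o=o))
for n in("scene","side"):
    c=get_calibration(n); p,d=camera(n); cv2.imwrite(f"pics/{n}2.png",p); P=cloud(c,d)
    b,g,r=[p[...,i].astype(int) for i in range(3)]
    rm=(r>140)&(g<50)&(P[...,2]>.13)&(P[...,2]<.17);uv=np.argwhere(rm)[:,::-1]; W=plane(c,uv,.1485)
    print(n,"flap",len(uv),cv2.minAreaRect((W[:,:2]*1000).astype(np.float32)))
    near=(np.hypot(P[...,0]-.667,P[...,1]+.173)<.13)&(d>0)
    Q=P[near&(P[...,2]>.203)&(P[...,2]<.232)];print(" chute",len(Q),cv2.minAreaRect((Q[:,:2]*1000).astype(np.float32)),np.percentile(Q[:,2],[5,95]))
    cv2.imwrite(f"pics/{n}2c.png",cv2.resize(p[100:240,180:400] if n=="scene" else p[80:220,280:500],None,fx=2.5,fy=2.5))
a,b=[cv2.imread(f"pics/{n}2c.png") for n in("scene","side")]; cv2.imwrite("pics/c2.png",cv2.resize(np.hstack([a,b]),(800,255)))
E
```

```text
7.15 [ 0.66714479 -0.16611684  0.2560709 ] [-0.345  0.477  1.289  0.     1.375 -0.257] (array([-0.73,  0.1 ,  3.11]), array([-0., -0., -0.]))
scene flap 46 ((576.7424926757812, -149.88804626464844), (18.390792846679688, 65.5420913696289), 85.93490600585938)
 chute 749 ((667.5128173828125, -168.56640625), (41.36231231689453, 204.32772827148438), 84.49510955810547) [0.20552662 0.22394991]
side flap 86 ((569.0529174804688, -160.65216064453125), (35.560699462890625, 60.26777648925781), 73.96930694580078)
 chute 864 ((665.7940673828125, -167.3855743408203), (43.602210998535156, 204.6724090576172), 85.61554718017578) [0.20545954 0.22418747]
```

View pics/c2.png

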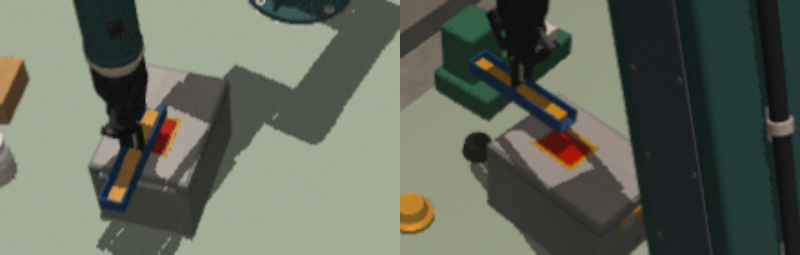

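step_arm(
  hand=[0,0,0,0,0],
  offset=[
    [-0.3,0.1,0.6],
    [-0.7,0.1,1.8],
    [-0.7,0.1,3.2],
    [-0.7,0.1,4.2],
    [-0.7,0.1,4.2],
  ],
  turn=[
    [0,0,0],
    [0,0,0],
    [0,0,0],
    [0,0,0],
    [0,0,0],
  ],
)

```text
time: 7.88
ee_pos: [0.6667, -0.1728, 0.2126]
eef_rot: [-2.314, -2.121, 0.002]
ft_force: [-0.8, -0.6, -3.7]
finger_gap: 0.011
grip_force: 97.7
```

```bash
cat >> h.py <<'E'
RIM=np.array([.6127,-.1688,.150]); YAW=-5
def tiltpose(th,gap=.002,s=.055,h=.057):
    t=np.radians(th); u=np.array([np.cos(np.radians(YAW)),np.sin(np.radians(YAW)),0])
    return RIM+s*(u*np.cos(t)+[0,0,np.sin(t)])+(h+gap)*(-u*np.sin(t)+np.array([0,0,np.cos(t)])),grasp(YAW,th)
E
python3 - <<'E'
from h import *
o=robot.observe();print(o["time"],o["ee_pos"],o["ft_force"])
for th in(0,5,10,15,20,25,30,35,40,45): p,r=tiltpose(th); print(th,*delta(p,Rt=r,o=o))
E
```

```text
7.875 [ 0.66665897 -0.17275346  0.21257806] [-0.81200172 -0.64262482 -3.6553996 ]
0 [-0.08  0.09  0.36] [-0.2 -0.1 -0. ]
5 [-0.08 -0.45 -0.1 ] [-5.2 -0.1 -0. ]
10 [-0.08 -1.02 -0.5 ] [-10.2  -0.1  -0. ]
15 [-0.08 -1.63 -0.86] [-15.2  -0.1  -0. ]
20 [-0.08 -2.26 -1.16] [-20.2  -0.1  -0. ]
25 [-0.08 -2.92 -1.41] [-25.2  -0.1  -0. ]
30 [-0.07 -3.6  -1.59] [-30.2  -0.1  -0. ]
35 [-0.07 -4.29 -1.72] [-35.2  -0.1  -0. ]
40 [-0.07 -4.99 -1.78] [-40.2  -0.1  -0. ]
45 [-0.07 -5.7  -1.79] [-45.2  -0.1  -0. ]
```

step_arm(
  hand=[0,0,0,0,0,0],
  offset=[
    [-0.1,0.1,0.3],
    [-0.1,-0.3,0],
    [-0.1,-0.7,-0.25],
    [-0.1,-1,-0.5],
    [-0.1,-1.6,-0.85],
    [-0.1,-1.6,-0.85],
  ],
  turn=[
    [0,0,0],
    [-3.5,0,0],
    [-7,0,0],
    [-10,0,0],
    [-15,0,0],
    [-15,0,0],
  ],
  force=120,
)

```text
time: 8.62
ee_pos: [0.6501, -0.1726, 0.2237]
eef_rot: [2.167, 1.984, 0.261]
ft_force: [-1.5, 0.1, -1.1]
finger_gap: 0.0105
grip_force: 118.0
```

```bash
python3 - <<'E'
from h import *
o=robot.observe();print(o["time"],o["ee_pos"],o["ft_force"],o["wrist_torque"],o["qpos"].round(2))
for th in(15,20,25,30,35,40,45): p,r=tiltpose(th); print(th,*delta(p,Rt=r,o=o))
p,d=camera("side"); cv2.imwrite("pics/s3.png",cv2.resize(p[60:220,280:500],None,fx=3,fy=3,interpolation=2))
E
```

```text
8.625 [ 0.65007071 -0.17256734  0.22367693] [-1.51682953  0.14072543 -1.14484569] [0.10464541 0.87677275 0.02129046] [-0.41  0.36  1.59  0.1   0.94 -0.37]
15 [ 0.05 -0.03  0.24] [-0.  0. -0.]
20 [ 0.05 -0.57 -0.21] [-5.  0. -0.]
25 [ 0.05 -1.14 -0.62] [-10.   0.  -0.]
30 [ 0.05 -1.75 -0.98] [-15.   0.  -0.]
35 [ 0.05 -2.39 -1.28] [-20.   0.  -0.]
40 [ 0.05 -3.04 -1.53] [-25.   0.  -0.]
45 [ 0.05 -3.72 -1.71] [-30.   0.  -0.]
```

View pics/s3.png

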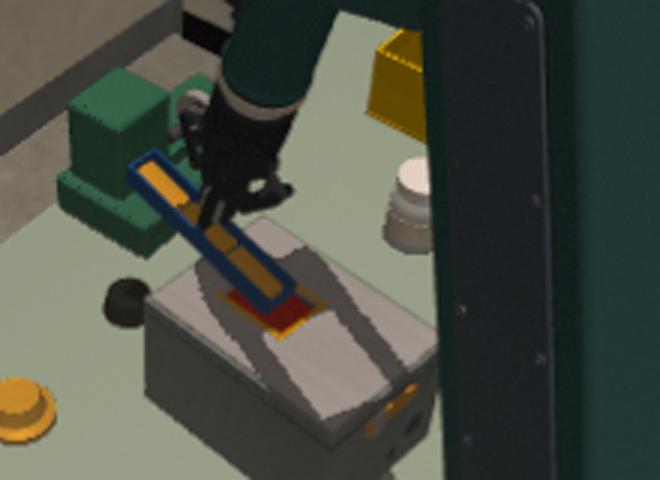

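step_arm(
  hand=[0,0,0,0,0,0,0,0],
  offset=[
    [0,-0.3,0.1],
    [0,-0.6,-0.1],
    [0,-0.9,-0.3],
    [0,-1.1,-0.5],
    [0,-1.75,-0.85],
    [0,-2.4,-1.15],
    [0,-2.4,-1.15],
    [0,-2.4,-1.15],
  ],
  turn=[
    [-2,0,0],
    [-5,0,0],
    [-7.5,0,0],
    [-10,0,0],
    [-15,0,0],
    [-20,0,0],
    [-20,0,0],
    [-20,0,0],
  ],
)

```text
time: 9.68
ee_pos: [0.6259, -0.1703, 0.2275]
eef_rot: [1.944, 1.783, 0.561]
ft_force: [-5.5, 0.8, 0.9]
finger_gap: 0.011
grip_force: 118.6
```

```bash
python3 - <<'E'
from h import *
o=robot.observe();print(o["time"],o["ee_pos"],o["ft_force"],o["wrist_torque"],o["qpos"].round(2))
for th in(35,40,45,50): p,r=tiltpose(th); print(th,*delta(p,Rt=r,o=o))
p,d=camera("side"); q,_=camera("scene"); cv2.imwrite("pics/s4.png",cv2.resize(np.hstack([p[60:220,280:480],q[80:240,180:380]]),(800,320),interpolation=2))
E
```

```text
9.675 [ 0.62593365 -0.1702895   0.22751164] [-5.45301159  0.8109323   0.93080889] [ 0.22976436  1.75943184 -0.06415552] [-0.5   0.25  1.92  0.55  0.46 -0.84]
35 [ 0.03 -0.04 -0.31] [-0.1 -0.1  0. ]
40 [ 0.03 -0.57 -0.77] [-5.1 -0.1  0. ]
45 [ 0.04 -1.15 -1.18] [-10.1  -0.1   0. ]
50 [ 0.04 -1.75 -1.53] [-15.1  -0.1   0. ]
```

View pics/s4.png

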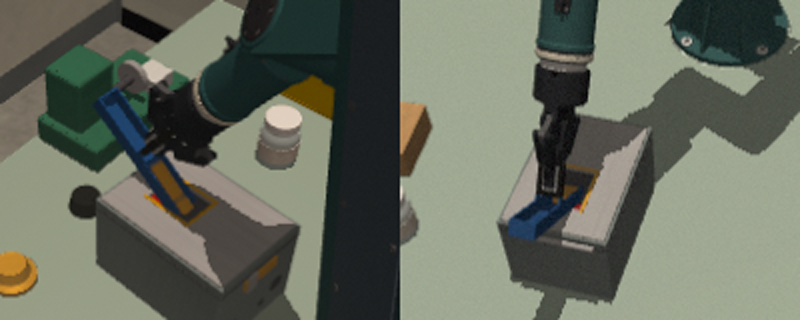

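step_arm(
  hand=[0,0,0,0,0,0],
  offset=[
    [0,-0.2,-0.2],
    [0,-0.4,-0.4],
    [0,-0.4,-0.4],
    [0,-0.4,-0.4],
    [0,-0.4,-0.4],
    [0,-0.4,-0.4],
  ],
  turn=[
    [-2,0,0],
    [-4,0,0],
    [-4,0,0],
    [-4,0,0],
    [-4,0,0],
    [-4,0,0],
  ],
)

```text
time: 10.52
ee_pos: [0.6207, -0.1701, 0.2293]
eef_rot: [1.895, 1.737, 0.616]
ft_force: [-1.9, 1.0, 3.2]
finger_gap: 0.0105
grip_force: 118.6
```

```bash
python3 - <<'E'
from h import *
o=robot.observe();print(o["time"],o["ee_pos"],o["ft_force"],o["wrist_torque"],o["qpos"].round(2))
p,d=camera("side"); q,_=camera("scene"); cv2.imwrite("pics/s5.png",cv2.resize(np.hstack([p[60:220,280:480],q[80:240,180:380]]),(800,320),interpolation=2))
hsv=cv2.cvtColor(p,cv2.COLOR_BGR2HSV)
for th in(35,40,45): print(th,*delta(tiltpose(th)[0],Rt=tiltpose(th)[1],o=o))
E
```

```text
10.525 [ 0.62073011 -0.17009695  0.22925371] [-1.92735435  0.97443645  3.22305818] [0.29765653 0.84959375 0.0565121 ] [-0.53  0.23  1.99  0.78  0.39 -1.1 ]
35 [0.06 0.28 0.15] [ 4.1 -0.   0. ]
40 [ 0.06 -0.22 -0.35] [-0.9 -0.   0. ]
45 [ 0.06 -0.76 -0.79] [-5.9 -0.   0. ]
```

View pics/s5.png

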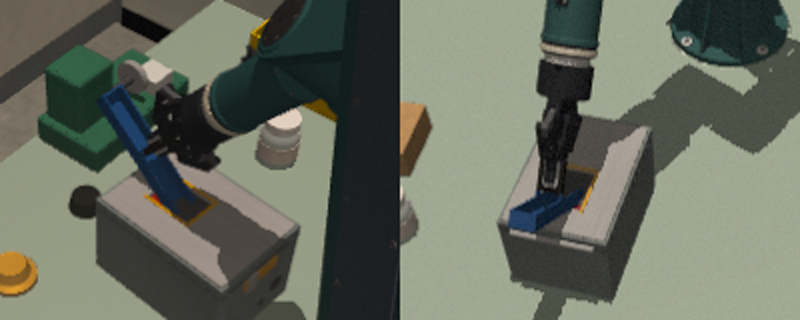

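step_arm(
  hand=[0,0,0,0,0,0,0,0],
  offset=[
    [0,0,0],
    [0,0.5,-0.4],
    [0,1.5,-0.6],
    [0,3,-0.8],
    [0,4.5,-1],
    [0,6,-1.5],
    [0,7.5,-2.5],
    [0,8.5,-4],
  ],
  turn=[
    [0,0,0],
    [0,0,0],
    [0,0,0],
    [0,0,0],
    [0,0,0],
    [0,0,0],
    [0,0,0],
    [0,0,0],
  ],
)

```text
time: 11.62
ee_pos: [0.661, -0.1739, 0.3135]
eef_rot: [1.897, 1.737, 0.614]
ft_force: [0.6, -0.0, -1.8]
finger_gap: 0.0106
grip_force: 117.8
```

```bash
python3 - <<'E'
from h import *
o=robot.observe();print(o["time"],o["ee_pos"],o["ft_force"],o["qpos"].round(2))
for n in("scene","side"):
    c=get_calibration(n); p,d=camera(n); P=cloud(c,d); b,g,r=[p[...,i].astype(int) for i in range(3)]
    rm=(r>140)&(g<50)&(np.hypot(P[...,0]-.577,P[...,1]+.165)<.06)&(P[...,2]>.05);print(n,rm.sum(),np.percentile(P[rm][:,2],[5,50,95]) if rm.any() else 0)
    om=(r>110)&(g>60)&(g<.8*r)&(b<.4*r)&(np.hypot(P[...,0]-o["ee_pos"][0],P[...,1]-o["ee_pos"][1])<.15)&(P[...,2]>.16); print(" orange above box",om.sum())
    cv2.imwrite(f"pics/{n}6.png",p)
print(delta([.66,-.1735,.30],Rt=grasp(-5),o=o), delta([.525,.2155,.30],Rt=grasp(-13.2),o=o))
E
```

```text
11.625 [ 0.66097588 -0.17385808  0.3135133 ] [ 0.55928792 -0.04110872 -1.83624568] [-0.49  0.17  1.81  0.47  0.57 -0.72]
scene 0 0
 orange above box 0
side 0 0
 orange above box 0
(array([ 0.03, -0.93,  0.99]), array([39.,  0., -0.])) (array([ 37.6 , -14.03,  -9.61]), array([38.9, -2.8,  7.9]))
```

step_arm(
  hand=[0,0,0,0,0,0],
  offset=[
    [0,0,0],
    [0,0,0],
    [0,0,0],
    [0,0,0],
    [0,0,0],
    [0,0,0],
  ],
  turn=[
    [6,0,0],
    [14,0,0],
    [23,0,0],
    [32,0,0],
    [39,0,0],
    [39,0,0],
  ],
)

```text
time: 12.48
ee_pos: [0.6625, -0.1736, 0.311]
eef_rot: [-2.315, -2.123, 0.0]
ft_force: [0.4, 0.5, -3.0]
finger_gap: 0.0108
grip_force: 118.1
```

```bash
python3 - <<'E'
from h import *
o=robot.observe();print(o["time"],o["ee_pos"],o["ft_force"],o["qpos"].round(2))
L=[]
for n in("scene","side"):
    c=get_calibration(n); p,d=camera(n); P=cloud(c,d); b,g,r=[p[...,i].astype(int) for i in range(3)]
    rm=(r>70)&(g<.35*r)&(np.hypot(P[...,0]-.577,P[...,1]+.165)<.06)&(P[...,2]>.05);print(n,rm.sum(),np.percentile(P[rm][:,2],[5,50,95]) if rm.any() else 0)
    L.append(p[60:220,280:480] if n=="side" else p[80:240,180:380])
cv2.imwrite("pics/s7.png",cv2.resize(np.hstack(L),(800,320),interpolation=2))
print(delta([.525,.2155,.30],Rt=grasp(-13.2),o=o))
E
```

```text
12.475 [ 0.66249275 -0.17363284  0.31102619] [ 0.39971127  0.51429349 -2.96841275] [-0.36  0.44  1.22  0.    1.48 -0.27]
scene 290 [0.14444408 0.14826292 0.15228454]
side 294 [0.14532235 0.14859541 0.15182285]
(array([ 37.58, -17.06,   1.14]), array([-0.1, -0. ,  8.2]))
```

View pics/s7.png

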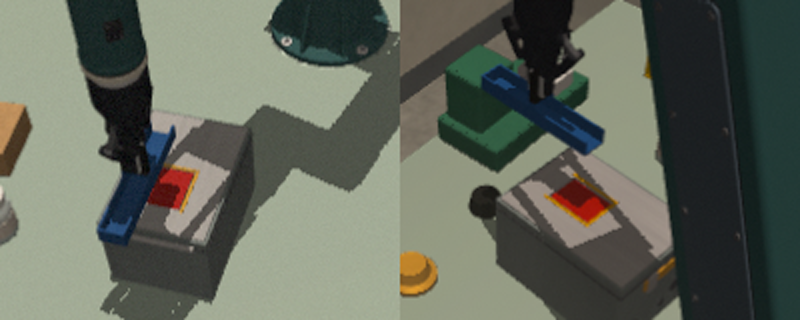

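Flap is shut (red at z ≈ 0.148) and the chute is empty and level. Back to its old place.

step_arm(
  hand=[0,0,0,0,0,0,0,0],
  offset=[
    [2,-0.9,0],
    [6,-2.7,0],
    [11,-5,0],
    [16,-7.3,0],
    [21,-9.5,0],
    [26,-11.8,0],
    [31,-14.1,0],
    [35,-15.9,0],
  ],
  turn=[
    [0,0,0],
    [0,0,1],
    [0,0,2],
    [0,0,4],
    [0,0,5],
    [0,0,6],
    [0,0,7],
    [0,0,8],
  ],
)

```text
time: 13.58
ee_pos: [0.5298, 0.1912, 0.3138]
eef_rot: [-2.458, -1.956, -0.003]
ft_force: [0.7, -0.2, -2.3]
finger_gap: 0.0104
grip_force: 118.1
```

step_arm(
  hand=[0,0,0,0,0,0,0,0],
  offset=[
    [1,-0.3,2],
    [2,-0.5,6],
    [2,-0.5,10],
    [2,-0.5,14],
    [2,-0.5,18],
    [2,-0.5,22],
    [2,-0.5,23.5],
    [2,-0.5,23.5],
  ],
  turn=[
    [0,0,0],
    [0,0,0],
    [0,0,0],
    [0,0,0],
    [0,0,0],
    [0,0,0],
    [0,0,0],
    [0,0,0],
  ],
)

```text
time: 14.58
ee_pos: [0.5313, 0.2096, 0.0784]
eef_rot: [-2.458, -1.955, 0.001]
ft_force: [-1.4, -0.1, -1.7]
finger_gap: 0.0109
grip_force: 117.8
```

```bash
python3 - <<'E'
from h import *
o=robot.observe();print(o["time"],o["ee_pos"],o["ft_force"],delta([.525,.2155,.057],Rt=grasp(-13.2),o=o))
c=get_calibration("side"); p,d=camera("side"); P=cloud(c,d); cv2.imwrite("pics/side8.png",p)
e=o["ee_pos"]; b,g,r=[p[...,i].astype(int) for i in range(3)]
Q=P[(b>r+20)&(np.hypot(P[...,0]-e[0],P[...,1]-e[1])<.14)&(P[...,2]>-.02)]
u=(Q-e)@[np.cos(np.radians(-13.2)),np.sin(np.radians(-13.2)),0]
for a,bb in((-.1,-.06),(-.06,-.02),(.03,.06),(.06,.1)): print(a,np.percentile(Q[(u>a)&(u<bb)][:,2],[5,95]))
E
```

```text
14.575 [0.53130963 0.20962477 0.07841907] [-1.4428348  -0.08819568 -1.73747101] (array([ 0.43, -0.75,  2.14]), array([-0.1,  0. ,  0.2]))
-0.1 [0.02262457 0.57866902]
-0.06 [0.02372859 0.56195185]
0.03 [0.02398276 0.48651162]
0.06 [0.0222105 0.0472898]
```

step_arm(
  hand=[0,0,0,0],
  offset=[
    [0,0,0.8],
    [0,0,1.5],
    [0,0,2],
    [0,0,2],
  ],
  turn=[
    [0,0,0],
    [0,0,0],
    [0,0,0],
    [0,0,0],
  ],
)

```text
time: 15.12
ee_pos: [0.5321, 0.2095, 0.0578]
eef_rot: [-2.458, -1.955, 0.001]
ft_force: [-0.1, 0.3, -2.2]
finger_gap: 0.0111
grip_force: 117.9
```

step_arm(
  hand=[0,0.1,0.2,0.5,1,1,1,1],
  offset=[
    [0,0,0.1],
    [0,0,0.1],
    [0,0,0.1],
    [0,0,0.1],
    [0,0,0.1],
    [0,0,0.1],
    [0,0,0.1],
    [0,0,0.1],
  ],
  turn=[
    [0,0,0],
    [0,0,0],
    [0,0,0],
    [0,0,0],
    [0,0,0],
    [0,0,0],
    [0,0,0],
    [0,0,0],
  ],
)

```text
time: 16.12
ee_pos: [0.5324, 0.2096, 0.0573]
eef_rot: [-2.459, -1.956, -0.0]
ft_force: [-0.4, 0.3, -0.0]
finger_gap: 0.0855
grip_force: 0.0
```

step_arm(
  hand=[1,1,1,1,1,1,1,1],
  offset=[
    [0,0,-1],
    [0,0,-4],
    [0,0,-7],
    [0,0,-10],
    [0,0,-14],
    [0,0,-16],
    [0,0,-16],
    [0,0,-16],
  ],
  turn=[
    [0,0,0],
    [0,0,0],
    [0,0,0],
    [0,0,0],
    [0,0,0],
    [0,0,0],
    [0,0,0],
    [0,0,0],
  ],
)

```text
time: 17.12
ee_pos: [0.5318, 0.2094, 0.2167]
eef_rot: [-2.458, -1.955, 0.001]
ft_force: [-0.3, 1.2, -0.3]
finger_gap: 0.0856
grip_force: 0.0
```

```bash
python3 - <<'E'
from h import *
o=robot.observe();print(o["time"],o["ee_pos"],o["ft_force"])
c=get_calibration("wrist");p,d=camera("wrist");P=cloud(c,d)
near=(np.hypot(P[...,0]-.53,P[...,1]-.21)<.15)&(d>0)
h=P[near&(P[...,2]>.065)&(P[...,2]<.1)];print("handle",h.mean(0),np.percentile(h[:,2],[5,95]))
q,_=camera("side"); cv2.imwrite("pics/end.png",np.hstack([cv2.resize(p,(400,250)),cv2.resize(q,(400,250))]))
E
```

```text
17.125 [0.53178802 0.20944463 0.21668498] [-0.2502902   1.2416733  -0.29809851]
handle [0.53259262 0.2104757  0.07988623] [0.07451251 0.08170717]
```

View pics/end.png

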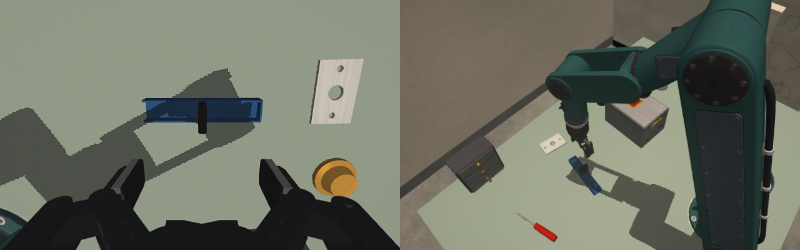

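The chute stands empty, level and released, with its handle top at 80 mm. The flap is shut, so I am handing in.

```bash
python3 -c "
from station import robot
print(robot.close_job())"
```

```text
the job is handed in; nothing more can be done
None
```

I handed the job in at about 17 s: the chute slid its bolts through the flap and looked empty afterwards, the flap sprang shut, and the chute stands level on the shelf, released; the hand-in returned no verdict, and I could not see the bolts inside the box.

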